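Bring the tripped bench supply back on

ROBOT

A 6-joint arm with a two-finger parallel gripper is mounted at the origin on a cart in front of the work surface, level with it; the furniture and walls round the work are solid. World frame = base frame: x ahead of the robot, y to its left, z up, the work surface at z = 0. Lengths are in mm, angles in rad, forces in N, time in s.
With the tool pointing down it reaches from about 250 to 725 mm from the base axis. Payload 9.7 kg.
Tool frame: the origin (TCP) lies between the finger pads; the fingertips stand 14 mm ahead of it and the grasp point (between the pads) lies 5 mm behind it; x points along the fingers, y is the direction in which the jaws open and shut, and the axes are right-handed (so a half turn about x gives the same grasp; the last joint's range is limited). The gripper opens to 85 mm and grips with 20 to 120 N. Pads are 22 mm wide; open, the fingers measure 114 mm over their backs; the gripper's body (76 mm by 85 mm) begins 54 mm behind the grasp point. The pads swing forward as they close: fully open they stand 13 mm farther back than shut.
Start: joints at [1.277, 0.087, 0.176, 1.66, 0, 1.571], TCP at [159.273, 526.431, 245.284] pointing down, gripper open.
Joint ranges: [-3.13, 3.13], [-0.85, 1.81], [-1.15, 1.24], [-2.2, 2.28], [-1.44, 1.52], [-3.14, 3.14]. Speed limits (rad/s): [2.22, 2.22, 2.57, 3.14, 3.14, 3.14].

INTERFACE

Orientations are given as a rotation vector (axis times angle).
In Python, from plant import arm, grab_frame, get_calibration, job gives the robot as it stands.
- The arm moves only by the tool jog_arm, never from a script. Its argument "deltas" is a list of rows, each a list of 5 numbers: the shift along the tool's x, y, z in mm, then the turn about the tool's x in degrees, then the gripper command: -1 is fully open, 1 is shut, values between are in proportion. In form: [[x, y, z, twist, grip], ...]. A call has 1 to 8 rows; each row is the pose to reach, as a shift and turn from the pose commanded when the call began, along the tool's axes at that moment; what a row does not reach only later rows make up. A row lasts 1/8 s, in which the tool goes at most 62.5 mm and 10.7 degrees, less where a joint would pass 70% of its speed; a pose out of reach is approached as far as the arm can. A call with a gripper value outside its range is refused whole. The fingers move at their own pace and stop on an object; "squeeze" is the grip in N (left out, the last holds). Time passes only in rows, so rows that repeat a pose let the fingers close. It gives the time, the measured TCP pose, the force and the opening at its end, in the units of the state.
- arm.state(): the state, without advancing time (a new reading comes with each control period).
- grab_frame(name): name is "scene" or "side" or "wrist"; returns the picture (420x560x3 uint8, red, green, blue); there is no depth.
- get_calibration(name): a dict with "intrinsics" (3x3 intrinsics, pixels), "k1" (the pictures are not rectified: a ray, as slopes to the right and down, at radius r is drawn at 1 + k1 r^2 times it, then the intrinsics apply), "origin" and "rotation" of the camera in the world. Camera axes: x right, y up, looking along -z (the intrinsics and any distortion apply to the point x, -y, -z); pixel columns grow to the right and rows downward; lengths in mm; the calibration is good to about 2 mm. A picture is of the moment at which its call begins: read the wrist's pose just before it. get_calibration takes no time and is no camera call; for the wrist camera it gives the pose at the moment of the call.
- job.close_job(): hands the job in, once; it reports no verdict.
The state is a dict: "t": time; "qpos": joint angles; "joint_vel": joint speeds; "joint_torque": joint torques, N m; "tcp_pos": TCP position; "tool_rot": TCP orientation; "ft_force": force on the tool from outside, world axes, zero at the start; "moment": the same for the moment, N m; "grip_width": finger opening in mm.
Only numpy, scipy, OpenCV 4.12 (cv2) and the standard library are available. Lean on these libraries where they do the work, as an engineer would, in place of code of your own. Each camera call takes 0.05 s, during which the arm holds its last target.

TASK

The bench supply has tripped. On the grey supply box press the one popped-out breaker button fully in, then press down the raised end of the black rocker so that it tips right over to on, and last press the green start button on the yellow station fully down and let it come up again. Keep to this order, do not press the red button, and pick nothing up: use only the fingertips and leave the things lying around where they are.

Things in the scene. Friction and masses are not known exactly. Their poses are not given: they have to be found in the camera images.
- supply_box: grey box fixed to the worktop, 134 x 224 mm and 55 mm high; origin at the centre of its underside, z up, its x axis points from its robot side to its back, y along its long side. On its top, in a row along y with 45 mm pitch (y = +70, +25, -20 mm, x = 0), are three round black breaker buttons in steel collars: one is tripped and stands 18 mm above the box top, two are in and stand 10 mm above it; which of the three is tripped varies. The rocker is at x = 0, y = -75 mm
- breaker_top (a point): centre of the top face of the tripped breaker button (19 mm in diameter, black with a pale shank that shows only while it is out, 18 mm above the top of the supply box, z = 73 mm); it moves down with the button
- breaker (a joint): travel of the tripped breaker button in m: 0 = popped out, 0.008 = fully in. Straight down, friction of about 2.5 N, no spring: it stays where it is pushed
- rocker_end (a point): point on the upper face of the rocker, 23.5 mm from its pivot towards its raised end (a white line marks that end): the place to press. The rocker is a black plate 64 mm long (along the supply box's x) and 30 mm wide (along y), pivoted at mid-length 61 mm above the worktop in a thin frame that stands 3 mm above the box top; its raised end is at the back (+x of the box). This point sinks about 9 mm, from about 71 to 61 mm above the worktop, as the rocker is tipped
- rocker (a joint): angle of the rocker in rad: 0 = off (back end raised; it starts at 0 to 0.03), 0.4 = on (back end fully down). Friction of about 0.03 N m (1 to 3 N at the end), no spring: it stays where it is left
- start_station: yellow box fixed to the worktop, 89 x 154 mm and 50 mm high; origin at the centre of its underside, z up, y along its long side. A green and a red push button (30 mm in diameter, in black housings) stand on it at y = +34 and -34 mm; which is at which place varies
- green_top (a point): centre of the top face of the green start button, 72 mm above the worktop when up; its housing (46 mm in diameter) stands 62 mm above the worktop
- green (a joint): travel of the green button in m: 0 = up, 0.006 = fully down; straight down against a spring, about 5 N at the bottom; it comes up by itself
- red_top (a point): centre of the top face of the red stop button, of the same size and kind; not to be pressed
- red (a joint): travel of the red button in m: 0 = up, 0.006 = fully down
- torch: blue pocket torch standing on end, 42 mm across, 111 mm high, loose; origin at the centre of its underside. Leave alone
- fuse_carton: small red carton 45 x 62 x 26 mm, loose; origin at the centre of its underside. Leave alone
- weight_500: steel knob weight 38 mm across, 60 mm high, loose; origin at the centre of its underside. Leave alone
- pliers: red-handled pliers lying flat, 49 x 149 x 13 mm, loose; long axis is its y. Leave alone
- screwdriver_b: screwdriver with a blue handle lying flat, 26 x 169 x 23 mm, loose; long axis is its y. Leave alone
- tape_roll: roll of black tape lying flat, 66 mm across, 19 mm high, loose. Leave alone
- bench_mug: white mug 88 x 127 x 95 mm, loose. Leave alone

How it is judged:
By the outcome, as a careful person would: the job done as asked, in the order asked, and still so for the second after the job is handed in, with the robot touching nothing.
It also fails if it takes over 48 s, if anything falls off the work surface, if the arm or the gripper's body presses on something with over 40 N, if the wrist force passes 120 N, or if a joint passes its speed limit or range.

## Working session

There is one attempt and no reset: what is moved stays moved. The work goes in short steps, Python scripts to look and compute and a tool call to move; the robot and the scene stay as the last step left them, time stands still between calls to the robot, and variables do not carry over. Pictures are saved under pics/ and viewed, and the job is handed in when it is done.

Besides the shell and the picture viewer there is one more tool, called after "Call:" as a command line: name --pt "numbers of a row" for each row, then --argument value for the rest. jog_arm: Moves the arm, as the interface text tells. Its arguments: {"type":"object","properties":{"deltas":{"type":"array","items":{"type":"array","items":{"type":"number"}}},"squeeze":{"type":"number"}},"required":["deltas"]}

```bash
mkdir -p pics; ls; python3 - <<'E'
from plant import arm, grab_frame, get_calibration, job
import cv2
print(arm.state())
for n in ("scene","side"):
    f=grab_frame(n); cv2.imwrite(f"pics/{n}0.png",f[:,:,::-1]); c=get_calibration(n); print(n,c)
E
```

```text
pics
{'t': 0.0, 'qpos': array([ 1.27700750e+00,  8.74629787e-02,  1.75126281e-01,  1.65978042e+00,
       -7.65750938e-06,  1.57081450e+00]), 'joint_vel': array([ 0.00028725, -0.0006901 ,  0.00033405,  0.00094411, -0.00022222,
        0.00062296]), 'joint_torque': array([ 1.12700134e-03, -5.20387781e+01,  4.64807045e+01,  1.62716018e-02,
        1.62190236e-04,  3.26765708e-06]), 'tcp_pos': array([159.21207409, 526.23772218, 244.57742149]), 'tool_rot': array([ 0.22958121,  1.55865261, -0.23164145]), 'ft_force': array([ 0.17675647, -0.76014713, -0.95217994]), 'moment': array([ 0.06483458, -0.02453398,  0.02041731]), 'grip_width': 85.38996955789973}
scene {'intrinsics': array([[458.38036669,   0.        , 273.26386201],
       [  0.        , 458.38036669, 212.24268661],
       [  0.        ,   0.        ,   1.        ]]), 'k1': -0.013424697237821885, 'origin': array([ -30.43044371, -567.09714904, 1039.27806533]), 'rotation': array([ 0.7074132 , -0.2428042 , -0.66490448])}
side {'intrinsics': array([[434.9396664 ,   0.        , 286.74175747],
       [  0.        , 434.9396664 , 214.58987258],
       [  0.        ,   0.        ,   1.        ]]), 'k1': -0.030618053777071576, 'origin': array([-146.28326773, -957.03734605,  802.12741725]), 'rotation': array([ 1.02709263, -0.2829143 , -0.52356944])}
```

View pics/scene0.png

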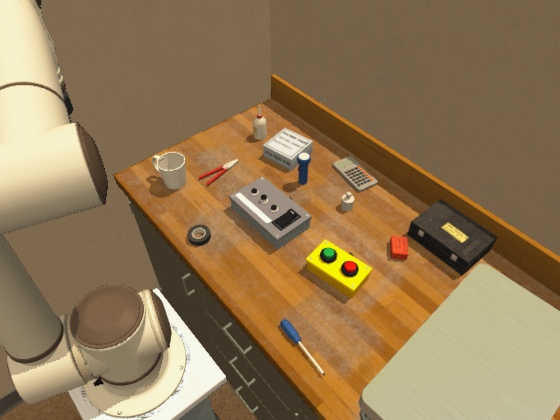

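View pics/side0.png

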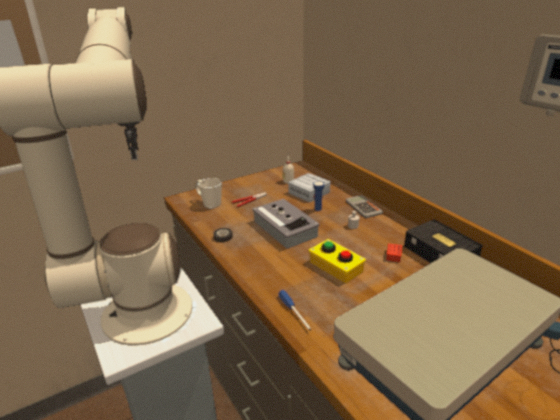

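The scene view shows the supply box at about (270,210), with its buttons at (254,191), (263,200) and (274,208) and its rocker at (288,218). The yellow station is at (339,267), with green at (329,255) and red at (350,268). I'll zoom in to measure.

```bash
cat > h.py <<'E'
import numpy as np, cv2
from scipy.spatial.transform import Rotation as R
def proj(c,P):
    P=np.atleast_2d(P); p=(P-c['origin'])@R.from_rotvec(c['rotation']).as_matrix()
    s=np.c_[p[:,0]/-p[:,2],-p[:,1]/-p[:,2]]; r2=(s**2).sum(1,keepdims=True); s=s*(1+c['k1']*r2)
    K=c['intrinsics']; return np.c_[s[:,0]*K[0,0]+K[0,2],s[:,1]*K[1,1]+K[1,2]]
def back(c,uv,z):
    uv=np.atleast_2d(np.asarray(uv,float)); K=c['intrinsics']
    d=np.c_[(uv[:,0]-K[0,2])/K[0,0],(uv[:,1]-K[1,2])/K[1,1]]; s=d.copy()
    for _ in range(20): s=d/(1+c['k1']*(s**2).sum(1,keepdims=True))
    w=np.c_[s[:,0],-s[:,1],-np.ones(len(s))]@R.from_rotvec(c['rotation']).as_matrix().T
    return c['origin']+w*((np.asarray(z)-c['origin'][2])/w[:,2])[:,None]
E
python3 - <<'E'
import cv2
f=cv2.imread('pics/scene0.png')
cv2.imwrite('pics/s_box.png',cv2.resize(f[170:250,220:320],None,fx=7,fy=7,interpolation=cv2.INTER_CUBIC))
cv2.imwrite('pics/s_st.png',cv2.resize(f[235:305,295:385],None,fx=8,fy=8,interpolation=cv2.INTER_CUBIC))
E
```

```text
(no output)
```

View pics/s_box.png

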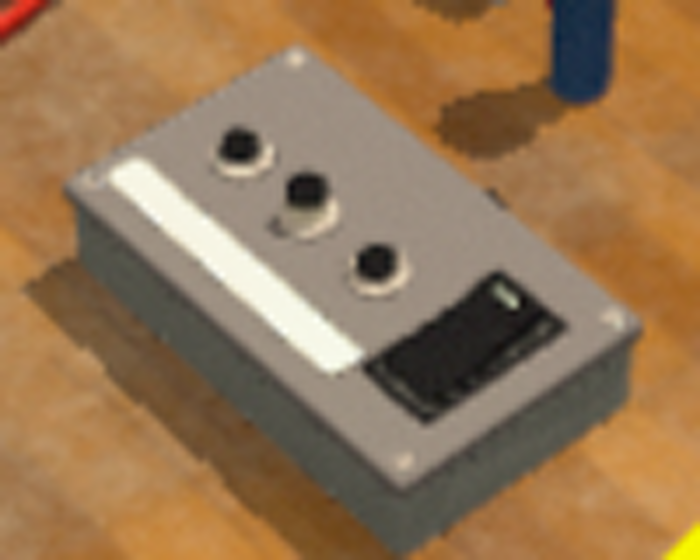

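View pics/s_st.png

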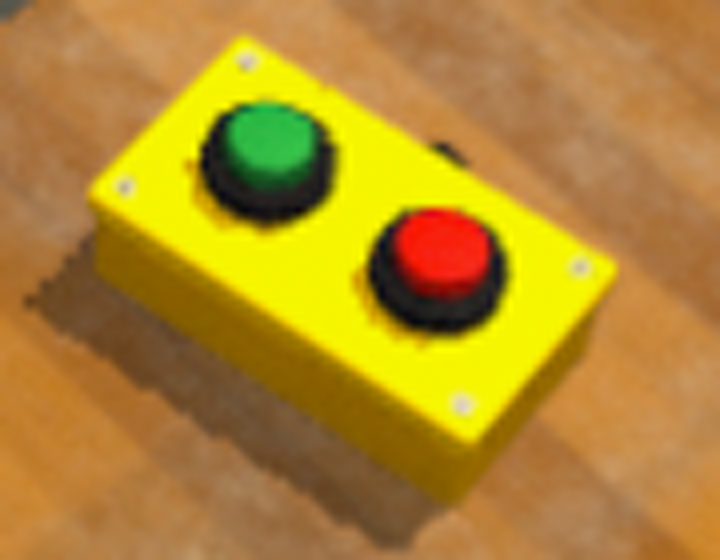

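The middle breaker (crop (307,190)) shows its pale shank, so it is the tripped one. I'll fit both poses next.

```bash
python3 - <<'E'
from h import *
from plant import get_calibration
from scipy.optimize import least_squares
c=get_calibration('scene')
def fit(M,uv,n):
    M=np.array(M,float);uv=np.array(uv,float)
    def W(p): 
        a=p[2]; return np.c_[p[0]+M[:,0]*np.cos(a)-M[:,1]*np.sin(a),p[1]+M[:,0]*np.sin(a)+M[:,1]*np.cos(a),M[:,2]]
    r=least_squares(lambda p:(proj(c,W(p))-uv).ravel(),[450,100,0],x_scale=[100,100,1])
    print(n,r.x.round(4),'res px',r.fun.reshape(-1,2).round(2).tolist()); return r.x
def pt(p,m): 
    a=p[2];return [round(v,1) for v in (p[0]+m[0]*np.cos(a)-m[1]*np.sin(a),p[1]+m[0]*np.sin(a)+m[1]*np.cos(a))]
cr=lambda L,s,o:[((x+.5)/s-.5+o[0],(y+.5)/s-.5+o[1]) for x,y in L]
b=fit([(-67,112,55),(67,112,55),(67,-112,55),(-67,-112,55),(0,25,73),(0,70,65),(0,-20,65)],cr([(66,188),(295,45),(640,330),(402,488),(307,188),(240,146),(377,262)],7,(220,170)),'box')
s=fit([(-44.5,77,50),(44.5,77,50),(44.5,-77,50),(-44.5,-77,50),(0,34,72),(0,-34,72)],cr([(90,197),(243,35),(617,268),(472,442),(270,135),(443,247)],8,(295,235)),'st')
print('breaker',pt(b,(0,25)),'rockend',pt(b,(23.5,-75)),'green',pt(s,(0,34)),'red',pt(s,(0,-34)))
print('torch',back(c,[(303,184)],[0]), 'weight',back(c,[(347,208)],0.))
E
```

```text
box [5.335804e+02 1.509490e+02 1.550000e-02] res px [[-1.25, -0.56], [0.52, -0.5], [1.09, -0.72], [-0.29, 0.79], [-0.05, 0.39], [-0.01, 0.09], [-0.02, 0.18]]
st [ 5.447791e+02 -1.239499e+02  1.774000e-01] res px [[-0.91, -0.43], [-0.35, -0.33], [0.82, -0.09], [-0.01, 0.63], [0.21, 0.25], [0.2, -0.23]]
breaker [np.float64(533.2), np.float64(175.9)] rockend [np.float64(558.2), np.float64(76.3)] green [np.float64(538.8), np.float64(-90.5)] red [np.float64(550.8), np.float64(-157.4)]
torch [[709.35281029 194.02440103   0.        ]] weight [[741.72056049  28.71361089   0.        ]]
```

```bash
cat >> h.py <<'E'
def delta(st,target,yaw=None):
    M=R.from_rotvec(st['tool_rot']).as_matrix()
    print('t',st['t'],'tcp',st['tcp_pos'].round(2),'F',st['ft_force'].round(2),'w',round(st['grip_width'],1)); print('tool axes cols',M.round(3).tolist())
    print('delta tool',(M.T@(np.array(target)-st['tcp_pos'])).round(1),'yang(deg)',np.degrees(np.arctan2(M[1,1],M[0,1])).round(2))
E
python3 - <<'E'
from h import *
from plant import arm
delta(arm.state(),[533.2,175.9,160])
E
```

```text
t 0.1 tcp [159.2  526.27 244.66] F [-0.06 -0.2   0.29] w 85.2
tool axes cols [[-0.0, 0.29, 0.957], [-0.001, 0.957, -0.29], [-1.0, -0.001, 0.0]]
delta tool [  84.9 -227.   459.4] yang(deg) 73.17
```

Call:
jog_arm --pt "40 -227 459.4 -17.8 1" --pt "40 -227 459.4 -17.8 1" --pt "40 -227 459.4 -17.8 1" --pt "40 -227 459.4 -17.8 1" --pt "40 -227 459.4 -17.8 1" --pt "40 -227 459.4 -17.8 1" --pt "40 -227 459.4 -17.8 1" --pt "40 -227 459.4 -17.8 1" --squeeze 40

```text
t: 1.1
tcp_pos: [521.3, 186.6, 206.3]
tool_rot: [-0.013, 1.571, 0.013]
ft_force: [0.2, 0.8, 1.1]
grip_width: -0.3
```

Call:
jog_arm --pt "0 0 0 0 1"

```text
t: 1.23
tcp_pos: [522.1, 185.2, 205.1]
tool_rot: [-0.01, 1.573, 0.008]
ft_force: [-0.4, 0.6, -0.5]
grip_width: 0.4
```

```bash
python3 - <<'E'
from h import *
from plant import arm,grab_frame,get_calibration
delta(arm.state(),[533.2,175.9,100])
f=grab_frame('wrist');cv2.imwrite('pics/w1.png',f[:,:,::-1]);print(get_calibration('wrist'))
E
```

```text
t 1.225 tcp [522.05 185.22 205.09] F [-0.36  0.61 -0.5 ] w 0.4
tool axes cols [[-0.002, -0.012, 1.0], [-0.001, 1.0, 0.012], [-1.0, -0.001, -0.002]]
delta tool [105.1  -9.3  11.2] yang(deg) 90.68
{'intrinsics': array([[292.61044192,   0.        , 274.35793894],
       [  0.        , 292.61044192, 208.45111344],
       [  0.        ,   0.        ,   1.        ]]), 'k1': -0.03807170667153938, 'origin': array([437.86852874, 185.42114932, 333.9883837 ]), 'rotation': array([-0.25792801, -0.26207841,  1.56832382])}
```

View pics/w1.png

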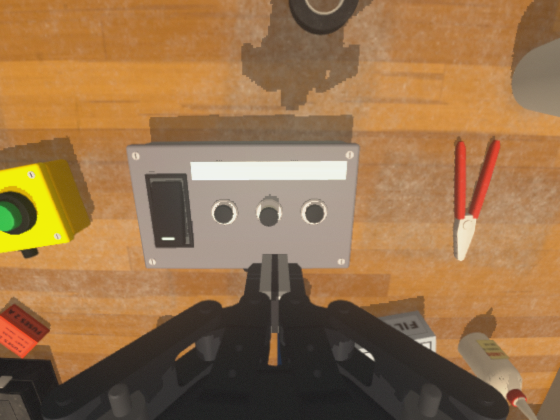

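The wrist view shows the box straight below. The breaker tops are at (224,212), (269,215) (tripped, pale shank) and (314,213), the rocker's white line is at (168,239), and green is at about (7,215).

```bash
python3 - <<'E'
from h import *
from plant import get_calibration
c=get_calibration('wrist')
f=cv2.imread('pics/w1.png'); cv2.imwrite('pics/w1c.png',cv2.resize(f[130:280,120:370],None,fx=3,fy=3,interpolation=cv2.INTER_CUBIC))
print(back(c,[(224,212),(269,215),(314,213),(168,239)],[65,73,65,72]).round(1))
print(back(c,[(130,145),(358,145),(350,267),(146,268)],[55]*4).round(1))
print('pred',proj(c,[[533.2,175.9,73],[558.2,76.3,71]]))
E
```

```text
[[534.5 137.6  65. ]
 [534.1 181.7  73. ]
 [534.4 225.6  65. ]
 [561.1  82.2  72. ]]
[[471.9  49.1  55. ]
 [469.4 264.8  55. ]
 [599.9 270.   55. ]
 [604.4  47.3  55. ]]
pred [[262.86683536 214.0197568 ]
 [162.14765302 235.81970848]]
```

View pics/w1c.png

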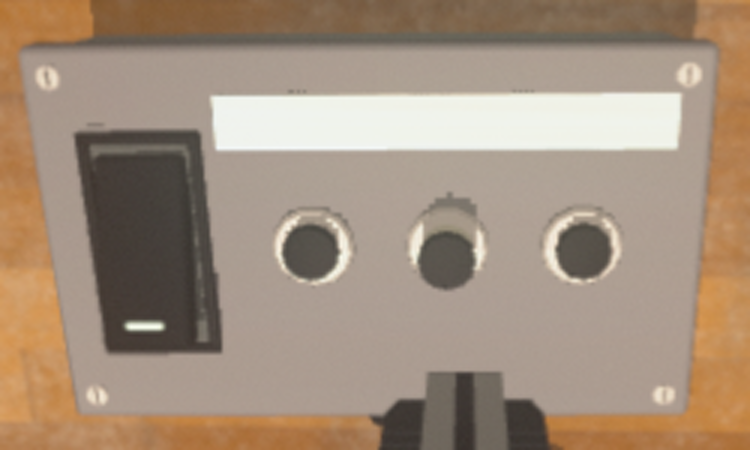

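```bash
python3 - <<'E'
from h import *
from plant import get_calibration,arm
s=arm.state(); print(s['tcp_pos'],s['joint_vel'].round(3))
c=get_calibration('wrist'); print(c['origin'],c['rotation'])
print('tip pred',proj(c,[s['tcp_pos']-[0,0,14]]))
f=cv2.imread('pics/side0.png'); cv2.imwrite('pics/sd_c.png',cv2.resize(f[190:290,240:380],None,fx=5.5,fy=5.5,interpolation=cv2.INTER_CUBIC))
E
```

```text
[520.89802776 186.75125025 205.61927619] [ 0.052 -0.025 -0.01   0.01   0.007  0.015]
[437.86852874 185.42114932 333.9883837 ] [-0.25792801 -0.26207841  1.56832382]
tip pred [[274.64274262 266.85457456]]
```

View pics/sd_c.png

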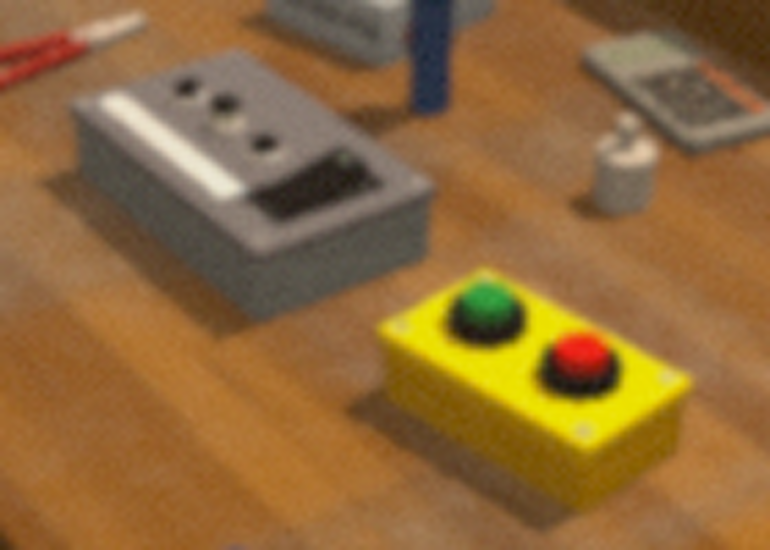

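```bash
python3 - <<'E'
from h import *
from plant import get_calibration,arm,grab_frame
from scipy.optimize import least_squares
c=get_calibration('side')
cr=lambda L,s,o:[((x+.5)/s-.5+o[0],(y+.5)/s-.5+o[1]) for x,y in L]
uv=cr([(187,86),(225,103),(265,143),(489,299),(582,353)],5.5,(240,190))
print(back(c,uv,[65,73,65,72,72]).round(1))
s=[]
for i in range(2):
    a=arm.state(); print(a['t'],a['tcp_pos'].round(2),a['joint_vel'].round(4)); cw=get_calibration('wrist'); f=grab_frame('wrist')
cv2.imwrite('pics/w2.png',f[:,:,::-1]); print(cw['origin'],cw['rotation'])
cv2.imwrite('pics/w2c.png',cv2.resize(f[130:280,120:370,::-1],None,fx=3,fy=3,interpolation=cv2.INTER_CUBIC))
f=grab_frame('side');cv2.imwrite('pics/sd2.png',f[:,:,::-1])
E
```

```text
[[ 534.3  220.3   65. ]
 [ 535.1  174.7   73. ]
 [ 536.   129.6   65. ]
 [ 538.4  -94.7   72. ]
 [ 547.8 -163.4   72. ]]
1.275 [520.9  186.75 205.62] [ 0.0516 -0.0254 -0.0096  0.0098  0.0072  0.0152]
1.325 [520.2  187.82 206.07] [ 0.0362 -0.0197 -0.0079  0.001   0.0017  0.0011]
[437.11227899 186.30810256 334.40778806] [-0.25785519 -0.26300811  1.56998884]
```

View pics/w2c.png

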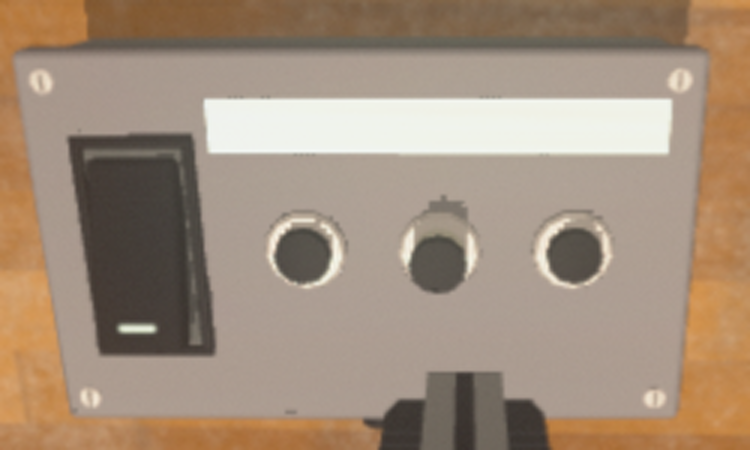

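View pics/sd2.png

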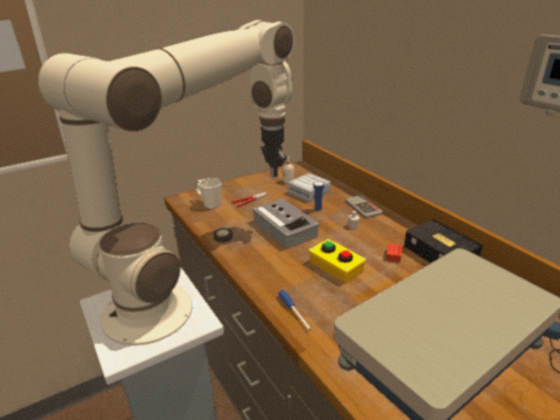

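```bash
python3 - <<'E'
from h import *
from plant import get_calibration,arm
s=arm.state(); print(s['t'],s['tcp_pos'].round(2),s['joint_vel'].round(3))
c=dict(get_calibration('wrist'));c['origin']=np.array([437.11227899,186.30810256,334.40778806]);c['rotation']=np.array([-0.25785519,-0.26300811,1.56998884])
uv=[((x+.5)/3-.5+120,(y+.5)/3-.5+130) for x,y in [(303,256),(438,264),(575,256),(137,328)]]
print(back(c,uv,[65,73,65,73.]).round(1))
E
```

```text
1.425 [519.59 189.02 206.69] [ 0.014 -0.009 -0.    -0.001 -0.002 -0.002]
[[537.3 135.3  65. ]
 [536.4 179.7  73. ]
 [536.  224.3  65. ]
 [560.4  80.9  73. ]]
```

Call:
jog_arm --pt "50 -12 15 0 1" --pt "90 -12 15 0 1" --pt "102 -12 15 0 1" --pt "102 -12 15 0 1" --pt "102 -12 15 0 1" --pt "102 -12 15 0 1"

```text
t: 2.17
tcp_pos: [536.0, 177.0, 106.4]
tool_rot: [-0.013, 1.568, 0.014]
ft_force: [-0.3, -0.8, -0.6]
grip_width: -0.0
```

```bash
cat > look.py <<'E'
import sys
from h import *
from plant import arm,get_calibration,grab_frame
a=arm.state(); c=get_calibration('wrist'); f=grab_frame('wrist')
n=sys.argv[1]; cv2.imwrite(f'pics/{n}.png',f[:,:,::-1])
print(a['t'],a['tcp_pos'].round(2),'v',abs(a['joint_vel']).max().round(4),'F',a['ft_force'].round(2))
np.savez(f'pics/{n}.npz',**{k:np.asarray(v) for k,v in c.items()},tcp=a['tcp_pos'])
E
python3 look.py w3
```

```text
2.175 [536.01 177.05 106.35] v 0.0081 F [-0.26 -0.82 -0.63]
```

View pics/w3.png

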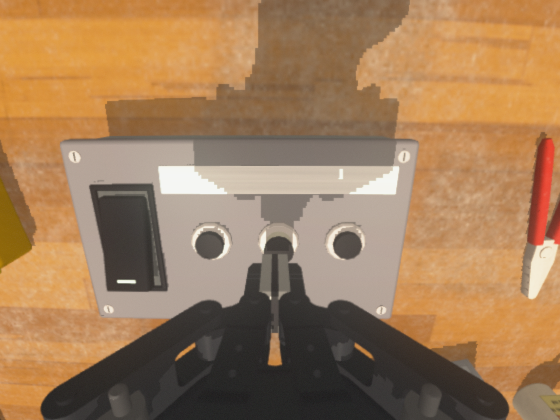

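The tip sits just over the tripped button: button at about (278,236), tip at (275,256), neighbours at (210,244) and (346,244).

```bash
python3 - <<'E'
from h import *
d=dict(np.load('pics/w3.npz'))
print(back(d,[(210,244),(346,244),(126,282),(278,236)],[65,65,73.,73]).round(1)); print(proj(d,[d['tcp']-[0,0,14],d['tcp']-[11,0,14],[535,177,73]]).round(1))
f=cv2.imread('pics/w3.png'); cv2.imwrite('pics/w3c.png',cv2.resize(f[200:300,190:370],None,fx=4,fy=4,interpolation=cv2.INTER_CUBIC))
E
```

```text
[[536.2 135.7  65. ]
 [534.8 223.   65. ]
 [560.7  81.2  73. ]
 [526.2 179.   73. ]]
[[274.6 266.8]
 [274.9 248.9]
 [274.4 249. ]]
```

View pics/w3c.png

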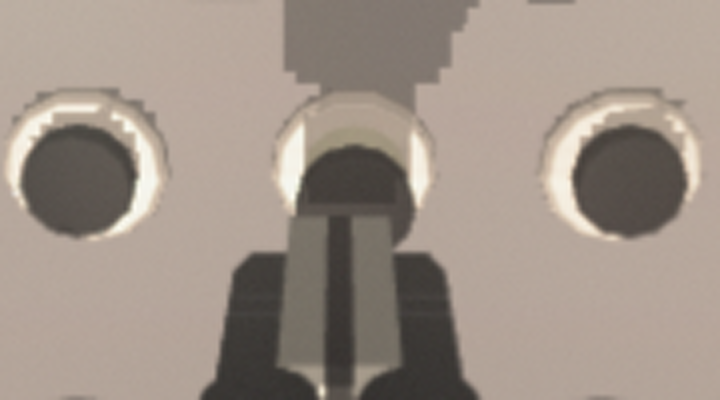

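Call:
jog_arm --pt "10 1.5 0 0 1" --pt "17 1.5 0 0 1" --pt "21 1.5 0 0 1" --pt "24 1.5 0 0 1" --pt "26 1.5 0 0 1" --pt "27 1.5 0 0 1"

```text
t: 2.98
tcp_pos: [535.2, 178.1, 78.9]
tool_rot: [-0.013, 1.57, 0.013]
ft_force: [-6.5, -1.9, 15.5]
grip_width: -0.1
```

Call:
jog_arm --pt "0.5 0 0 0 1" --pt "1 0 0 0 1" --pt "1 0 0 0 1"

```text
t: 3.35
tcp_pos: [535.2, 178.2, 78.9]
tool_rot: [-0.013, 1.57, 0.014]
ft_force: [-9.0, -1.7, 18.1]
grip_width: -0.1
```

Call:
jog_arm --pt "-20 0 0 0 1" --pt "-40 -20 5 0 1" --pt "-40 -60 15 0 1" --pt "-40 -100 23 0 1" --pt "-40 -100 23 0 1" --pt "-40 -100 23 0 1" --pt "-30 -100 23 0 1" --pt "-30 -100 23 0 1"

```text
t: 4.35
tcp_pos: [559.3, 79.2, 105.4]
tool_rot: [-0.014, 1.573, 0.014]
ft_force: [0.4, -0.7, 0.2]
grip_width: -0.1
```

```bash
python3 look.py w4
```

```text
4.35 [559.33  79.21 105.39] v 0.0179 F [ 0.44 -0.66  0.15]
```

View pics/w4.png

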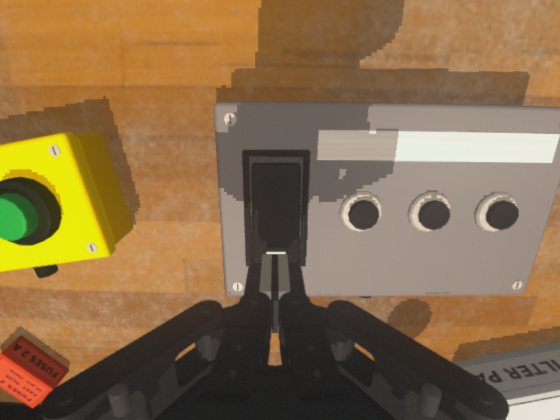

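All three breakers now look equally low. The tip at (275,258) is on the rocker's white line at (276,253). Next I press down.

Call:
jog_arm --pt "10 0 0 0 1" --pt "16 0 0 0 1" --pt "20 0 0 0 1" --pt "24 0 0 0 1" --pt "27 0 0 0 1" --pt "29 0 0 0 1" --pt "30 0 0 0 1" --pt "30.5 0 0 0 1"

```text
t: 5.4
tcp_pos: [560.6, 78.6, 76.9]
tool_rot: [-0.013, 1.569, 0.013]
ft_force: [2.6, -1.6, 6.1]
grip_width: 0.1
```

Call:
jog_arm --pt "0.5 0 0 0 1" --pt "1 0 0 0 1" --pt "1 0 0 0 1"

```text
t: 5.78
tcp_pos: [560.7, 78.5, 76.8]
tool_rot: [-0.013, 1.568, 0.013]
ft_force: [0.9, 0.1, 11.6]
grip_width: 0.3
```

Call:
jog_arm --pt "0.7 0 0 0 1" --pt "1.5 0 0 0 1" --pt "1.5 0 0 0 1"

```text
t: 6.15
tcp_pos: [560.8, 78.6, 76.5]
tool_rot: [-0.013, 1.568, 0.013]
ft_force: [-2.8, -2.0, 19.2]
grip_width: -0.0
```

Call:
jog_arm --pt "-15 0 0 0 1" --pt "-40 0 0 0 1" --pt "-45 0 -40 0 1" --pt "-45 0 -60 0 1" --pt "-45 0 -60 0 1" --pt "-45 0 -60 0 1"

```text
t: 6.9
tcp_pos: [500.4, 77.6, 118.7]
tool_rot: [-0.013, 1.571, 0.013]
ft_force: [-0.5, -0.1, -0.7]
grip_width: -0.3
```

```bash
python3 look.py w5; python3 - <<'E'
import cv2
from plant import grab_frame
for n,(a,b,c,d) in dict(scene=(170,250,220,320),side=(190,290,240,380)).items():
    f=grab_frame(n)[:,:,::-1]; cv2.imwrite(f'pics/{n}5.png',cv2.resize(f[a:b,c:d],None,fx=5.5,fy=5.5,interpolation=cv2.INTER_CUBIC))
E
```

```text
6.9 [500.45  77.57 118.69] v 0.0139 F [-0.5  -0.05 -0.73]
```

View pics/w5.png

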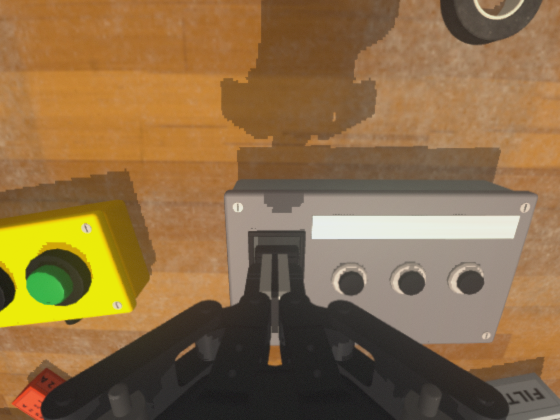

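View pics/side5.png

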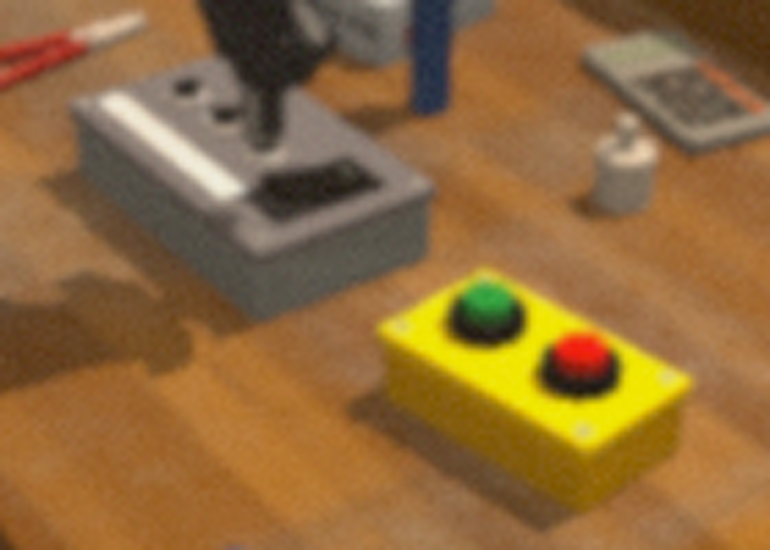

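Breakers are all low. The gripper hides the rocker, so I'll move towards green and look back at it.

Call:
jog_arm --pt "-30 -40 0 0 1" --pt "-60 -80 0 0 1" --pt "-60 -120 0 0 1" --pt "-60 -120 0 0 1" --pt "-60 -120 0 0 1" --pt "-60 -120 0 0 1"

```text
t: 7.8
tcp_pos: [502.1, -41.7, 178.3]
tool_rot: [-0.014, 1.571, 0.014]
ft_force: [-0.2, 0.1, 0.6]
grip_width: 0.0
```

```bash
python3 look.py w6;python3 - <<'E'
import cv2
from plant import grab_frame
f=grab_frame('scene')[:,:,::-1]; cv2.imwrite('pics/scene6.png',cv2.resize(f[170:250,220:320],None,fx=7,fy=7,interpolation=cv2.INTER_CUBIC))
E
```

```text
7.8 [502.1  -41.71 178.32] v 0.0033 F [-0.23  0.06  0.62]
```

View pics/w6.png

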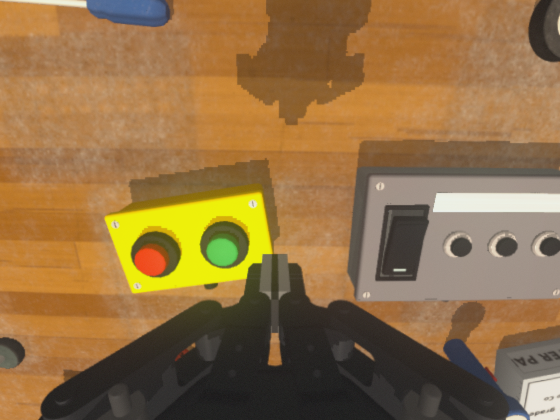

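View pics/scene6.png

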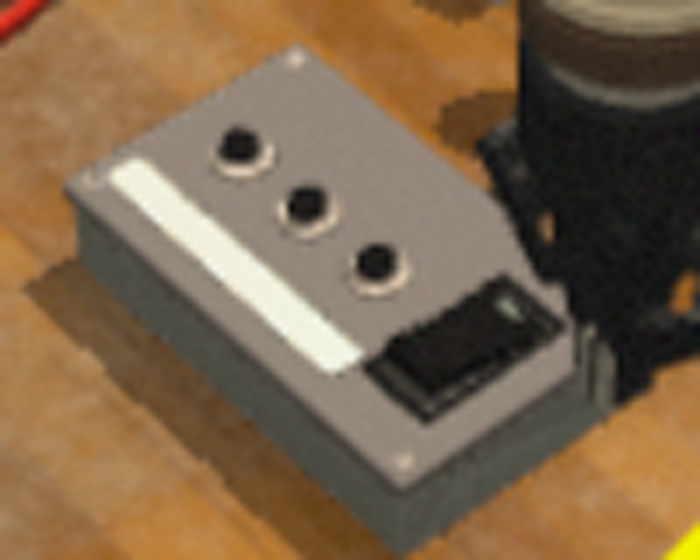

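```bash
python3 - <<'E'
from h import *
from plant import get_calibration
c=get_calibration('scene')
def P(a,r=27,h=5): return [533.6+1.16+r*np.cos(a)-h*np.sin(a),76,61+h*np.cos(a)+r*np.sin(a)]
for a in (.2,0,-.1,-.15,-.2): print(a,(proj(c,[P(a)])-proj(c,[P(.2)])).round(2))
a=cv2.imread('pics/s_box.png');b=cv2.imread('pics/scene6.png')
for n,i in (('0',a),('6',b)):
    g=i[270:330,480:540].astype(float).mean(2); g=np.clip(g-110,0,None); y,x=np.mgrid[270:330,480:540]; print(n,(x*g).sum()/g.sum()/7,(y*g).sum()/g.sum()/7)
f=cv2.imread('pics/w6.png'); cv2.imwrite('pics/w6c.png',cv2.resize(f[160:310,90:460],None,fx=2,fy=2,interpolation=cv2.INTER_CUBIC))
cv2.imwrite('pics/w6d.png',cv2.resize(f[190:300,350:450],None,fx=6,fy=5,interpolation=cv2.INTER_CUBIC))
E
```

```text
0.2 [[0. 0.]]
0 [[0.37 0.98]]
-0.1 [[0.44 1.55]]
-0.15 [[0.45 1.86]]
-0.2 [[0.45 2.18]]
0 74.5324864569163 40.44338773158795
6 73.54387526028846 39.99710916079841
```

View pics/w6d.png

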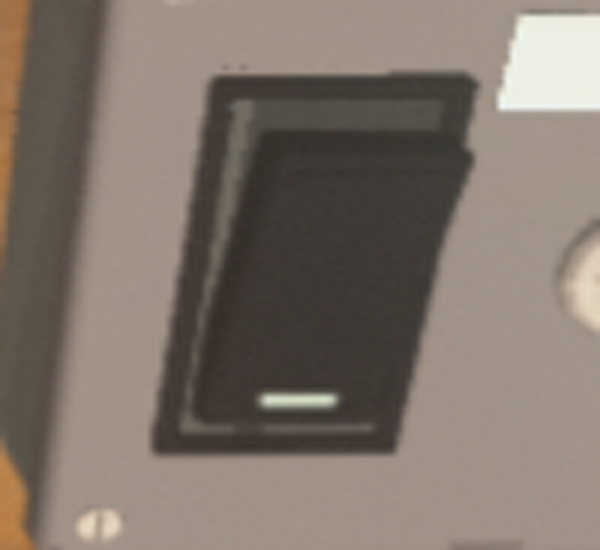

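The rocker's front is now raised and the white-line end is down. The picture alone can't confirm the full angle, so I'll press once more, farther out, as a check.

Call:
jog_arm --pt "0 60 30 0 1" --pt "20 110 60 0 1" --pt "50 119.5 66 0 1" --pt "68 119.5 66 0 1" --pt "68 119.5 66 0 1" --pt "75 119.5 66 0 1" --pt "82 119.5 66 0 1" --pt "88 119.5 66 0 1"

```text
t: 8.9
tcp_pos: [566.1, 77.7, 90.8]
tool_rot: [-0.013, 1.57, 0.013]
ft_force: [-1.3, -0.6, -0.6]
grip_width: 0.1
```

Call:
jog_arm --pt "6 0 0 0 1" --pt "10 0 0 0 1" --pt "12 0 0 0 1" --pt "13.5 0 0 0 1" --pt "14.5 0 0 0 1" --pt "15 0 0 0 1"

```text
t: 9.65
tcp_pos: [566.1, 78.2, 76.0]
tool_rot: [-0.013, 1.57, 0.013]
ft_force: [-1.5, -0.3, 3.5]
grip_width: -0.1
```

Call:
jog_arm --pt "0.8 0 0 0 1" --pt "1.6 0 0 0 1" --pt "1.6 0 0 0 1"

```text
t: 10.02
tcp_pos: [566.2, 78.2, 75.6]
tool_rot: [-0.013, 1.569, 0.013]
ft_force: [-4.2, -0.6, 10.5]
grip_width: 0.3
```

```bash
python3 - <<'E'
from h import *
from plant import arm
d=dict(np.load('pics/w6.npz'))
print('green wrist',back(d,[(222,250),(151,262)],[72,72.]).round(1))
delta(arm.state(),[538.6,-91.5,110])
E
```

```text
green wrist [[ 539.9  -87.8   72. ]
 [ 553.4 -153.4   72. ]]
t 10.025 tcp [566.23  78.21  75.62] F [-4.15 -0.64 10.48] w 0.3
tool axes cols [[0.001, -0.017, 1.0], [0.0, 1.0, 0.017], [-1.0, 0.0, 0.001]]
delta tool [ -34.5 -169.2  -30.4] yang(deg) 90.97
```

View pics/w6c.png

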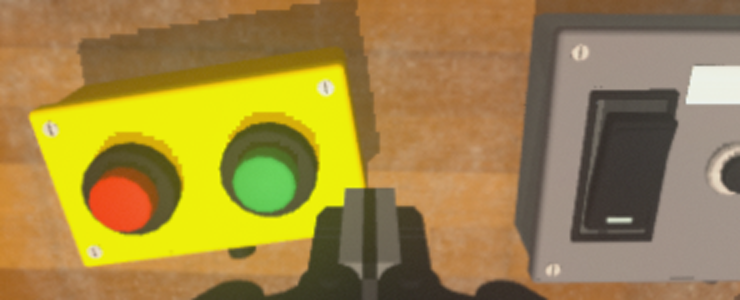

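The rocker is at its stop: the tip height of 62 mm matches the on angle. On to green, travelling high.

Call:
jog_arm --pt "-25 0 0 0 1" --pt "-55 -20 -5 0 1" --pt "-60 -80 -15 0 1" --pt "-60 -130 -29 0 1" --pt "-50 -167.5 -29 0 1" --pt "-35 -167.5 -29 0 1" --pt "-35 -167.5 -29 0 1" --pt "-35 -167.5 -29 0 1"

```text
t: 11.02
tcp_pos: [540.0, -88.9, 109.3]
tool_rot: [-0.014, 1.571, 0.014]
ft_force: [-0.0, 0.5, 0.6]
grip_width: 0.3
```

Call:
jog_arm --pt "0 0 0 0 1" --pt "0 0 0 0 1"

```text
t: 11.28
tcp_pos: [540.1, -89.3, 109.5]
tool_rot: [-0.014, 1.57, 0.014]
ft_force: [0.1, 0.1, -0.8]
grip_width: -0.1
```

```bash
python3 look.py w7
```

```text
11.275 [540.15 -89.32 109.51] v 0.0048 F [ 0.08  0.08 -0.8 ]
```

View pics/w7.png

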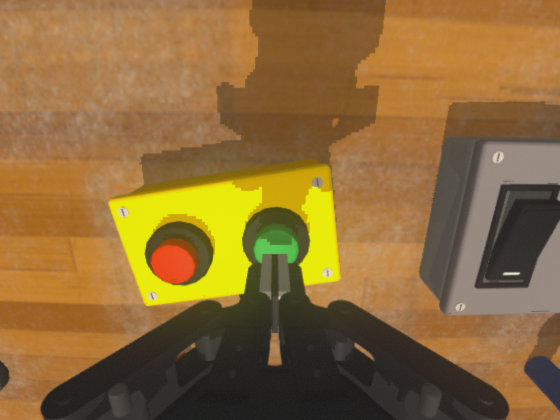

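The tip at (275,257) is over green at (276,245), with red well clear at (174,261). Next I press.

Call:
jog_arm --pt "12 0 0 0 1" --pt "20 0 0 0 1" --pt "24 0 0 0 1" --pt "26 0 0 0 1" --pt "28 0 0 0 1" --pt "29.5 0 0 0 1" --pt "30.5 0 0 0 1" --pt "30.5 0 0 0 1"

```text
t: 12.32
tcp_pos: [539.9, -89.9, 79.9]
tool_rot: [-0.013, 1.57, 0.013]
ft_force: [-6.4, 1.0, 12.5]
grip_width: 0.5
```

Call:
jog_arm --pt "0.7 0 0 0 1" --pt "1.4 0 0 0 1" --pt "1.4 0 0 0 1"

```text
t: 12.7
tcp_pos: [539.9, -89.9, 79.8]
tool_rot: [-0.014, 1.569, 0.013]
ft_force: [-10.8, 2.4, 22.2]
grip_width: -0.1
```

Green is bottomed: 22 N against a 5 N spring, tip at 66 mm. I'll retract.

Call:
jog_arm --pt "-12 0 0 0 1" --pt "-40 0 0 0 1" --pt "-90 0 0 0 1" --pt "-120 0 -40 0 1" --pt "-120 0 -80 0 1" --pt "-120 0 -80 0 1" --pt "-120 0 -80 0 1" --pt "-120 0 -80 0 1"

```text
t: 13.7
tcp_pos: [460.5, -91.2, 196.8]
tool_rot: [-0.013, 1.571, 0.013]
ft_force: [0.1, -0.4, 0.2]
grip_width: 0.3
```

```bash
python3 look.py w8; python3 - <<'E'
import cv2
from plant import grab_frame
f=grab_frame('scene')[:,:,::-1]; cv2.imwrite('pics/scene8.png',cv2.resize(f[120:310,190:390],None,fx=3,fy=3,interpolation=cv2.INTER_CUBIC))
E
```

```text
13.7 [460.51 -91.19 196.77] v 0.0039 F [ 0.06 -0.41  0.15]
```

View pics/w8.png

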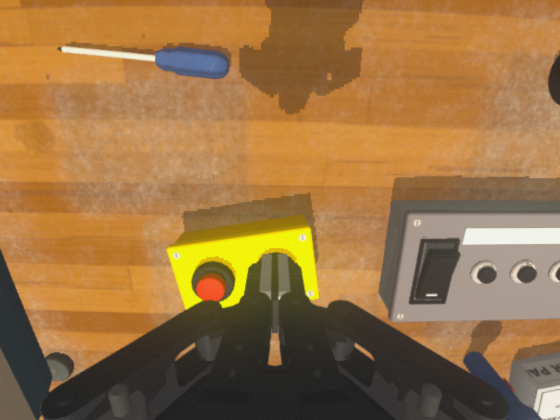

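View pics/scene8.png

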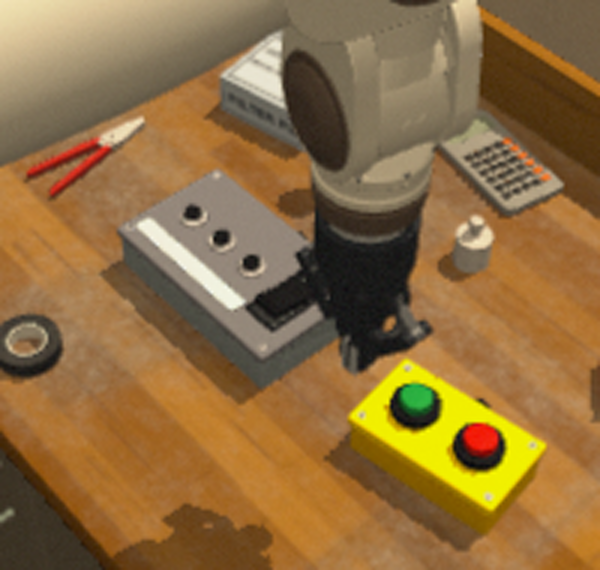

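The breaker is in, the rocker is over and green is back up at the same height as red. The arm is clear, so I'm handing in.

```bash
python3 -c "
from plant import job
print(job.close_job())"
```

```text
the job is handed in; nothing more can be done
None
```

I pressed the tripped middle breaker in, tipped the rocker to on, then pressed the green button and let it come up. That was the order you asked for, and I handed the job in at about 14 s. I used only the closed fingertips, never pressed the red button, and picked nothing up.

**Final checks**
- **Breaker:** the fingertip stopped at 65 mm with 18 N on it. In the pictures all three breakers now stand equally low.
- **Rocker:** the pictures show its front end raised and the white-line end down, but they were too coarse to confirm the full angle. I pressed it a second time farther out. Both presses stopped hard, at tip heights of about 62.5 and 62 mm (19 N and 10 N), which fits the rocker being fully on.
- **Green button:** it bottomed at a tip height of 66 mm with 22 N on it. Afterwards it stood as high as the red one.

**Disagreement:** the wrist camera placed things about 3–6 mm further along y than the other two cameras. I aimed in between and checked the fingertip against each target in the wrist picture before pressing.

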